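# Open the fixture case and start the clamp bolt in its thread, holding it

### The job

Lift the blue lid of the grey case by its red knob until it is past upright and rests open on its stop. Then start the big black-headed bolt that stands loose in the threaded boss inside: turn it backward (anticlockwise from above) until you feel it drop into the thread start, then turn it forward (clockwise) about one full turn from there, and keep the started bolt held in the fingers by its head; the program finishes while holding it, at rest. Do not turn it forward before the drop, do not screw it deeper than that, and leave the other things on the bench where they are.

Things in the scene. Friction and masses are not known exactly. Their poses are not given: they have to be found in the camera images.
- case: Grey open-topped steel case, 180 (x) x 180 (y) x 80 (z) mm outside, walls and floor 5 mm, fixed to the bench. Origin: centre of its underside; x points from the front wall (robot side) to the lid hinge at the back, y to the left, z up. The boss and bolt axis is vertical and passes through x = -20 mm, y = 0 of this frame. The boss is a ring of 32 mm diameter whose top is 27 mm above the bench, on a 60 mm flange. Two mounting ears stick out 20 mm at the sides, 5 mm thick.
- lid (a joint): Hinge of the blue lid (182 mm wide, 184 mm long, 5 mm thick, 0.3 kg), rad: 0 closed, grows as it opens, stop at 1.9. It falls shut below about 1.55 and falls open, damped, onto the stop beyond about 1.6 once the knob is free.
- lid_knob (a point): Centre of the red ball knob on the lid, 24 mm diameter, on a 12 mm stem, 30 mm above the lid's mid-plane and 165 mm from the hinge line; 113 mm above the bench when the lid is closed. It moves with the lid.
- lid_hinge (a point): Middle of the lid's hinge line at the back of the case, 83 mm above the bench; its y axis lies along the hinge line (the case's y axis). The lid turns up and back about it.
- bolt_head (a point): Centre of the top face of the bolt's round black ribbed head, 34 mm diameter, 24 mm high (its side is vertical and can be gripped at any yaw). The top face is about 68 mm above the bench at the start and comes down with the bolt to about 57 mm. The white line on the head shows its turning. Under the head is a 20 mm threaded shank. The bolt weighs about 0.25 kg.
- bolt_turn (a joint): Turning angle of the bolt, rad, grows as it turns forward (clockwise from above). Its zero means nothing: between -0.2 and 0.2 at the start; the thread start lies 0.5 to 1.5 rad backward of where the bolt stands, at a different angle each time. Turning takes about 0.02 N m.
- bolt_height (a joint): Height of the bolt, m, up positive; 0 is the crest of the thread start. At the start the bolt rests loosely by its own weight between -0.002 and 0. Turned backward it rises to the crest, less than 1.5 mm, then drops 6 mm at the thread start if the fingers let it slide (a gripped bolt may hang in the fingers until they are loosened). Turned on backward after the drop it climbs again. Turned forward after the drop it screws down 6 mm a turn. It is captive: +0.003 at most.
- glue_bottle: White glue bottle with a blue nozzle, 36 x 48 x 107 mm, stands on the bench; leave alone. Origin: centre of its underside.
- bench_part: Black ring module, 36 mm diameter, 22 mm high, on the bench; leave alone. Origin: centre of its underside.
- tape_roll: Roll of dark tape, 53 mm diameter, 19 mm high, on the bench; leave alone. Origin: centre of its underside.
- cross_driver: Screwdriver with black handle, 149 mm long, 19 mm thick, lying on the bench; leave alone. Origin: middle of its underside.

How it is judged (in metres and radians):
On the way, in this order (a step that is already met when the one before it is completed fails the run):
1. the lid is open and rests on its stop (value of joint lid above 1.84 rad), for 0.2 s.
2. turned backward, the bolt has dropped into the thread start (value of joint bolt_turn below -0.4 rad and value of joint bolt_height below -0.0039 m), for 0.1 s.
3. turned forward from there, the bolt has gone about one turn down the thread (value of joint bolt_height below -0.0099 m), for 0.1 s.
At the end, for the whole second after the job is handed in: Lid on its stop (above 1.84 rad). Bolt about one turn down the thread from the drop (0.35 turn less to 0.3 turn more): bolt_height between -13.8 and -9.9 mm. The fingers hold its head with at least 1 N, grasp point within 30 mm of the middle of its top; it is not turning (value of joint lid above 1.84 rad and value of joint bolt_height between -0.0138 and -0.0099 m and distance between the grasp point and bolt_head below 0.03 m and contact force between the fingers and bolt_turn above 1 N and velocity of joint bolt_turn between -0.1 and 0.1 rad/s); the arm keeps its last pose, push and grip.
It fails at once if the bolt is turned forward before it has dropped into the thread (value of joint bolt_turn above 0.9 rad and value of joint bolt_height above -0.0035 m).
It fails at once if the bolt is screwed much deeper than one turn (value of joint bolt_height below -0.0156 m).
It fails at once if a bystander is pushed away or the glue bottle knocked over (angle between glue_bottle's own z axis and vertical above 0.5 rad or distance of any of glue_bottle, bench_part, tape_roll, cross_driver from where it was at the start of the episode above 0.03 m).
It also fails if it takes over 72 s, if anything falls off the work surface, if the arm or the gripper's body presses on something with over 40 N, if the wrist force passes 120 N, or if a joint passes its speed limit or range.

### The arm

A 6-joint arm with a two-finger parallel gripper is mounted at the origin on a cart in front of the work surface, level with it; the furniture and walls round the work are solid. World frame = base frame: x ahead of the robot, y to its left, z up, the work surface at z = 0. Lengths are in m, angles in degrees, forces in N, time in s.
With the tool pointing down it reaches from about 0.25 to 0.85 m from the base axis. Payload 12.5 kg.
Tool frame: the origin (TCP) lies midway between the tips of the shut fingers; the grasp point (between the pads) lies 19 mm behind it; z points along the fingers, y is the line along which they close (so a half turn about z gives the same grasp; the last joint's range is limited). The gripper opens to 93 mm and grips with 3 to 60 N. Pads are 15 mm wide; open, the fingers measure 128 mm over their backs; the gripper's body (75 mm by 188 mm) begins 65 mm behind the grasp point.
Start: joints at [58.694, 20.094, 94.641, -0, 65.266, -4.847], TCP at [0.245, 0.492, 0.219] pointing down, gripper open.
Joint ranges: [-157.81, 157.81], [-45, 120.19], [0.68, 151.7], [-89.99, 269.99], [4.06, 180], [-164.3, 164.3]. Speed limits (degrees/s): [127.2, 127.2, 159.86, 180, 180, 180].

### API

Orientations are given as [roll, pitch, yaw] about the fixed x, y, z axes, in that order (R = Rz(yaw) Ry(pitch) Rx(roll)).
In Python, from station import manip gives the robot as it stands.
- The arm moves only by the tool step_arm, never from a script. Its argument "commands" is a list of rows, each a list of 3 entries, a list of its own where there are three numbers: the finger opening in mm, from 0 to 93, then the shift along the tool's x, y, z in mm, then the turn about the tool's z in degrees. A call has exactly 5 rows; each row shifts and turns the commanded pose from where the row before left it, along the tool's axes as they then stand; what a row does not reach is not made up. A row lasts 1/8 s, in which the tool goes at most 62.5 mm and 10.7 degrees, less where a joint would pass 70% of its speed; a pose out of reach is approached as far as the arm can. A call is refused whole if a number of a shift passes 62.5 or a number of a turn 10.7, either way. A call with a gripper value outside its range is refused whole. The fingers move at their own pace and stop on an object; "squeeze" is the grip in N (left out, the last holds). Time passes only in rows, so rows that do not move let the fingers close, or fill a call up. It gives the time, the measured TCP pose, the force, the opening and the grip force at its end, in the units of the state.
- manip.sense(): the state, without advancing time (a new reading comes with each control period).
- manip.camera(name): name is "scene" or "top" or "wrist"; returns a dict with "frame" (480x640x3 uint8, red, green, blue), "camera_matrix" (3x3 intrinsics, pixels), "xyz" and "orientation" of the camera in the world. Camera axes: x right, y down, z forward; pixel columns grow to the right and rows downward; lengths in m; the calibration is good to about 2 mm. A picture is of the moment at which its call begins. There is no depth.
- manip.hand_in(): hands the job in; it is judged then, once.
The state is a dict: "t": time; "joints": joint angles; "joint_vel": joint speeds; "effort": joint torques, N m; "tool_pos": TCP position; "eef_rot": TCP orientation; "ft_force": force on the tool from outside, world axes, zero at the start; "wrist_torque": the same for the moment, N m; "finger_gap": finger opening in m; "grasp_force": force on a finger pad.
Only numpy, scipy, OpenCV 4.12 (cv2) and the standard library are available. Lean on these libraries where they do the work, as an engineer would, in place of code of your own. Each camera call takes 0.05 s, during which the arm holds its last target. There are 200 camera calls.

## Working session

There is one attempt and no reset: what is moved stays moved. The work goes in short steps, Python scripts to look and compute and a tool call to move; the robot and the scene stay as the last step left them, time stands still between calls to the robot, and variables do not carry over. Pictures are saved under pics/ and viewed, at most 10 in all, crops included, and the job is handed in when it is done.

Besides the shell and the picture viewer there is one more tool, called after "Call:" as a command line: name --argument value ..., lists and objects as JSON in quotes. step_arm: Moves the arm, as the interface text tells. Its arguments: {"type":"object","properties":{"commands":{"type":"array"},"squeeze":{"type":"number"}},"required":["commands"]}

```bash
mkdir -p pics; ls; cat > h.py <<'E'
import numpy as np, cv2
from station import manip
from scipy.spatial.transform import Rotation as R
def cam(n,save=None):
    c=manip.camera(n)
    if save: cv2.imwrite('pics/'+save,c['frame'][:,:,::-1])
    return c
def ray(c,u,v):
    K=np.array(c['camera_matrix']);d=np.linalg.solve(K,[u,v,1.])
    o=np.array(c['orientation'])
    M=o if o.shape==(3,3) else R.from_euler('xyz',o,degrees=True).as_matrix()
    return np.array(c['xyz']),M@d
def onz(c,u,v,z):
    p,d=ray(c,u,v); return p+d*(z-p[2])/d[2]
def two(c1,a,c2,b):
    p,d=ray(c1,*a);q,e=ray(c2,*b)
    s=np.linalg.lstsq(np.c_[d,-e],q-p,rcond=None)[0]
    A=p+d*s[0];B=q+e*s[1]
    return (A+B)/2,np.linalg.norm(A-B)
E
python3 - <<'E'
from h import *
a=cam('scene','s0.png');b=cam('top','t0.png')
for c in(a,b):print(c['xyz'],c['orientation'],c['camera_matrix'])
print(manip.sense())
cv2.imwrite('pics/both0.png',cv2.resize(np.vstack([a['frame'],b['frame']])[:,:,::-1],(400,600)))
E
```

```text
pics
[-0.08396052 -0.90173238  0.77936699] [-121.84037764    0.63210678  -30.44381569] [[608.1273995    0.         329.07082938]
 [  0.         608.1273995  234.32303612]
 [  0.           0.           1.        ]]
[0.30472393 0.07502832 1.01225147] [-170.26921399   -1.63547477  -90.10505841] [[444.44787159   0.         314.93037712]
 [  0.         444.44787159 237.43482476]
 [  0.           0.           1.        ]]
{'t': 0.1, 'joints': array([ 5.86952546e+01,  2.01199935e+01,  9.46729179e+01, -6.56128912e-04,
        6.52656717e+01, -4.84620021e+00]), 'joint_vel': array([ 0.00887421, -0.07471444, -0.00635248, -0.01016003,  0.01942058,
        0.07541063]), 'effort': array([ 8.20627283e-04, -4.98039794e+01, -2.85700732e+01,  7.00762169e-02,
        2.38986762e-02, -8.35924584e-05]), 'tool_pos': array([0.24486285, 0.49214161, 0.2181697 ]), 'eef_rot': array([-1.79941576e+02, -4.35565041e-03,  1.53541727e+02]), 'ft_force': array([-0.48842832, -0.47435764,  0.41705857]), 'wrist_torque': array([-0.00445142,  0.03802041,  0.04266755]), 'grasp_force': 0.0, 'finger_gap': 0.09268001375474325}
```

View pics/t0.png

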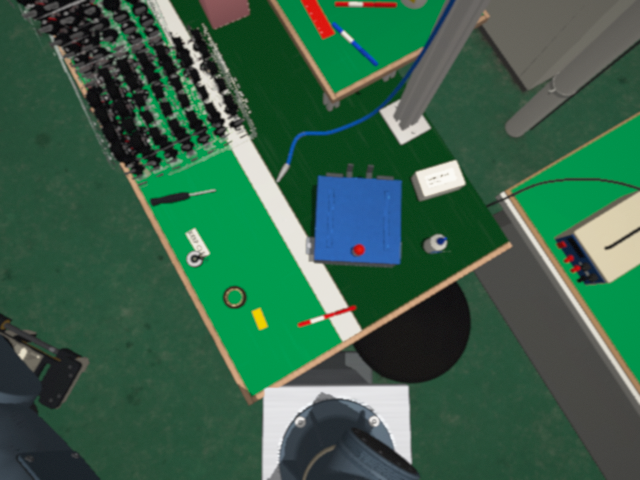

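View pics/s0.png

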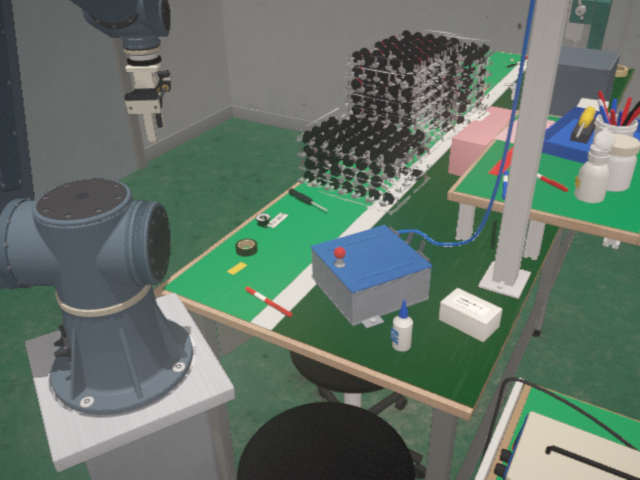

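The top view shows the closed case centred near (358,220), with the knob at (358,250). In the scene view the knob is at (340,253). I'll measure both.

```bash
cat >> h.py <<'E'
def blob(m):
    n,l,s,c=cv2.connectedComponentsWithStats(m.astype(np.uint8)); i=1+np.argmax(s[1:,4]); return c[i],s[i],(l==i)
def win(m,x0,x1,y0,y1):
    o=np.zeros_like(m);o[y0:y1,x0:x1]=m[y0:y1,x0:x1];return o
def red(f):
    h=cv2.cvtColor(f,cv2.COLOR_RGB2HSV);return ((h[...,0]<8)|(h[...,0]>172))&(h[...,1]>140)&(h[...,2]>70)
def blue(f):
    h=cv2.cvtColor(f,cv2.COLOR_RGB2HSV);return (h[...,0]>100)&(h[...,0]<125)&(h[...,1]>120)&(h[...,2]>50)
E
python3 - <<'E'
from h import *
a=cam('scene');b=cam('top')
ka,sa,_=blob(win(red(a['frame']),320,360,235,275));kb,sb,_=blob(win(red(b['frame']),340,380,235,270))
print(ka,sa,kb,sb,two(a,ka,b,kb),onz(b,*kb,.113))
_,s,m=blob(win(blue(b['frame']),300,420,160,280));print(s)
m=cv2.morphologyEx(m.astype(np.uint8),cv2.MORPH_CLOSE,np.ones((9,9)))
p=np.argwhere(m)[:,::-1]
P=np.array([onz(b,u,v,.0855)[:2] for u,v in p],np.float32)
r=cv2.minAreaRect(P*1000);print(r,cv2.boxPoints(r))
E
```

```text
[339.23287671 251.97260274] [335 248  10   9  73] [358.63291139 249.36708861] [354 245  10  10  79] (array([ 0.43543401, -0.0409627 ,  0.11344478]), np.float64(0.0023700404662221693)) [ 0.43440394 -0.04051512  0.113     ]
[ 314  176   88   89 7065]
((504.45001220703125, -43.26385498046875), (184.4400634765625, 186.02041625976562), 87.10281372070312) [[ 406.89752  -130.66492 ]
 [ 592.6802   -140.06711 ]
 [ 602.0025     44.137207]
 [ 416.21985    53.5394  ]]
```

Call:
step_arm --commands '[[93,[-40,-39,0],0],[93,[-40,-39,0],0],[93,[-40,-39,0],0],[93,[-40,-39,0],0],[93,[-40,-39,0],0]]'

```text
t: 0.82
tool_pos: [0.3374, 0.227, 0.2187]
eef_rot: [180.0, 0.0, 153.6]
ft_force: [1.9, 0.8, 0.0]
finger_gap: 0.0931
grasp_force: 0.0
```

Call:
step_arm --commands '[[93,[-40,-39,0],0],[93,[-40,-39,0],0],[93,[-40,-39,0],0],[93,[-40,-39,0],0],[60,[-40,-39,0],0]]'

```text
t: 1.45
tool_pos: [0.4297, -0.0369, 0.2188]
eef_rot: [180.0, 0.0, 153.5]
ft_force: [0.6, 0.7, 1.1]
finger_gap: 0.0869
grasp_force: 0.0
```

Call:
step_arm --commands '[[60,[0,0,0],-8],[60,[0,0,0],-8],[60,[0,0,0],-7.6],[60,[0,0,0],0],[60,[0,0,0],0]]'

```text
t: 2.08
tool_pos: [0.4293, -0.0349, 0.2186]
eef_rot: [180.0, -0.0, 177.0]
ft_force: [-0.5, -0.5, 0.2]
finger_gap: 0.0602
grasp_force: 0.0
```

```bash
cat >> h.py <<'E'
def st():
    s=manip.sense();print('t',s['t'],'pos',s['tool_pos'].round(4),'rot',s['eef_rot'].round(2),'J',s['joints'].round(1),'F',s['ft_force'].round(1),'Tq',s['wrist_torque'].round(2),'gap',round(s['finger_gap'],4),'grip',round(s['grasp_force'],1));return s
def delta(s,w):
    M=R.from_euler('xyz',s['eef_rot'],degrees=True).as_matrix();return (M.T@(np.array(w)-s['tool_pos'])*1000).round(1)
E
python3 -c "
from h import *
s=st();print(delta(s,[.4349,-.0407,.094]))"
```

```text
t 2.075 pos [ 0.4293 -0.0349  0.2186] rot [180.    -0.   176.98] J [-10.8   7.5 111.2   0.   61.3 -97.8] F [-0.5 -0.5  0.2] Tq [ 0.01 -0.02  0.02] gap 0.0602 grip 0.0
[ -5.9  -5.5 124.6]
```

Call:
step_arm --commands '[[60,[-6,-5.5,25],0],[60,[0,0,30],0],[60,[0,0,30],0],[60,[0,0,25],0],[60,[0,0,14.5],0]]'

```text
t: 2.7
tool_pos: [0.4347, -0.0407, 0.0931]
eef_rot: [180.0, -0.1, 177.0]
ft_force: [1.2, 0.7, -0.4]
finger_gap: 0.0602
grasp_force: 0.0
```

Call:
step_arm --commands '[[0,[0,0,0],0],[0,[0,0,0],0],[0,[0,0,0],0],[0,[0,0,0],0],[0,[0,0,0],0]]' --squeeze 15

```text
t: 3.32
tool_pos: [0.4354, -0.0413, 0.0946]
eef_rot: [-179.9, 0.1, 177.2]
ft_force: [-2.1, -5.7, 3.5]
finger_gap: 0.0227
grasp_force: 15.0
```

```bash
python3 - <<'E'
from h import *
s=st()
# arc in case frame (x forward,z) for lid angles, row increments
th=np.linspace(0,1.88,26)
x=-.165*np.cos(th)+.030*np.sin(th);z=.165*np.sin(th)+.030*np.cos(th)
print(np.c_[th[1:],np.diff(x)*1000,np.diff(z)*1000].round(2).tolist())
E
```

```text
t 3.325 pos [ 0.4354 -0.0413  0.0946] rot [-1.7994e+02  5.0000e-02  1.7716e+02] J [-1.15e+01  1.95e+01  1.17e+02 -1.00e-01  4.34e+01 -9.86e+01] F [-2.1 -5.7  3.5] Tq [-0.86  0.23  0.  ] gap 0.0227 grip 15.0
[[0.08, 2.72, 12.31], [0.15, 3.64, 12.07], [0.23, 4.53, 11.76], [0.3, 5.41, 11.39], [0.38, 6.25, 10.95], [0.45, 7.05, 10.45], [0.53, 7.82, 9.89], [0.6, 8.54, 9.28], [0.68, 9.21, 8.61], [0.75, 9.83, 7.89], [0.83, 10.4, 7.13], [0.9, 10.9, 6.33], [0.98, 11.35, 5.49], [1.05, 11.73, 4.63], [1.13, 12.04, 3.73], [1.2, 12.29, 2.82], [1.28, 12.47, 1.89], [1.35, 12.57, 0.94], [1.43, 12.61, -0.0], [1.5, 12.57, -0.95], [1.58, 12.47, -1.89], [1.65, 12.29, -2.82], [1.73, 12.04, -3.74], [1.8, 11.73, -4.63], [1.88, 11.35, -5.5]]
```

Call:
step_arm --commands '[[0,[-2.7,0,-12.3],0],[0,[-3.6,0,-12.1],0],[0,[-4.5,0,-11.8],0],[0,[-5.4,0,-11.4],0],[0,[-6.3,0,-11],0]]'

```text
t: 3.95
tool_pos: [0.4576, -0.0425, 0.1532]
eef_rot: [-179.9, 0.0, 177.1]
ft_force: [1.3, -4.5, -3.5]
finger_gap: 0.0231
grasp_force: 15.0
```

Call:
step_arm --commands '[[0,[-7,0,-10.5],0],[0,[-7.8,0,-9.9],0],[0,[-8.5,0,-9.3],0],[0,[-9.2,0,-8.6],0],[0,[-9.8,0,-7.9],0]]'

```text
t: 4.58
tool_pos: [0.4997, -0.0446, 0.1992]
eef_rot: [-179.9, -0.0, 177.1]
ft_force: [0.3, -5.0, -4.4]
finger_gap: 0.0228
grasp_force: 15.0
```

```bash
python3 - <<'E'
from h import *
s=st();a=cam('scene');b=cam('top','t1.png')
ka,sa,_=blob(win(red(a['frame']),320,480,130,275));kb,sb,_=blob(win(red(b['frame']),340,380,150,270))
print(ka,sa,kb,sb,two(a,ka,b,kb))
cv2.imwrite('pics/c1.png',cv2.resize(np.hstack([a['frame'][100:350,230:480],b['frame'][100:350,230:480]])[:,:,::-1],(800,400)))
E
```

```text
t 4.575 pos [ 0.4997 -0.0446  0.1992] rot [-1.7993e+02 -4.0000e-02  1.7714e+02] J [-1.040e+01  1.640e+01  1.028e+02 -1.000e-01  6.080e+01 -9.750e+01] F [ 0.3 -5.  -4.4] Tq [-0.81 -0.06  0.06] gap 0.0228 grip 15.0Traceback (most recent call last):
  File "<stdin>", line 3, in <module>
  File "h.py", line 21, in blob
    n,l,s,c=cv2.connectedComponentsWithStats(m.astype(np.uint8)); i=1+np.argmax(s[1:,4]); return c[i],s[i],(l==i)
                                                                      ~~~~~~~~~^^^^^^^^^
    return _wrapfunc(a, 'argmax', axis=axis, out=out, **kwds)
    return bound(*args, **kwds)
ValueError: attempt to get argmax of an empty sequence
```

Call:
step_arm --commands '[[0,[-10.4,0,-7.1],0],[0,[-10.9,0,-6.3],0],[0,[-11.4,0,-5.5],0],[0,[-11.7,0,-4.6],0],[0,[-12,0,-3.7],0]]'

```text
t: 5.3
tool_pos: [0.5559, -0.0475, 0.2263]
eef_rot: [-179.9, -0.0, 177.1]
ft_force: [-2.0, -6.3, -0.2]
finger_gap: 0.0225
grasp_force: 15.0
```

Call:
step_arm --commands '[[0,[-12.3,0,-2.8],0],[0,[-12.5,0,-1.9],0],[0,[-12.6,0,-0.9],0],[0,[-12.6,0,0],0],[0,[-12.6,0,0.9],0]]'

```text
t: 5.92
tool_pos: [0.619, -0.0507, 0.2314]
eef_rot: [-179.9, 0.1, 177.1]
ft_force: [-0.2, -5.6, 3.8]
finger_gap: 0.0227
grasp_force: 15.0
```

```bash
python3 - <<'E'
from h import *
s=st();a=cam('scene');b=cam('top')
cv2.imwrite('pics/c1.png',cv2.resize(np.hstack([a['frame'][60:360,200:500],b['frame'][60:360,200:500]])[:,:,::-1],(800,400)))
E
```

```text
t 5.925 pos [ 0.619  -0.0507  0.2314] rot [-1.7992e+02  6.0000e-02  1.7713e+02] J [ -8.9  26.8  82.7  -0.1  70.4 -96.1] F [-0.2 -5.6  3.8] Tq [-0.86  0.17 -0.04] gap 0.0227 grip 15.0
```

View pics/c1.png

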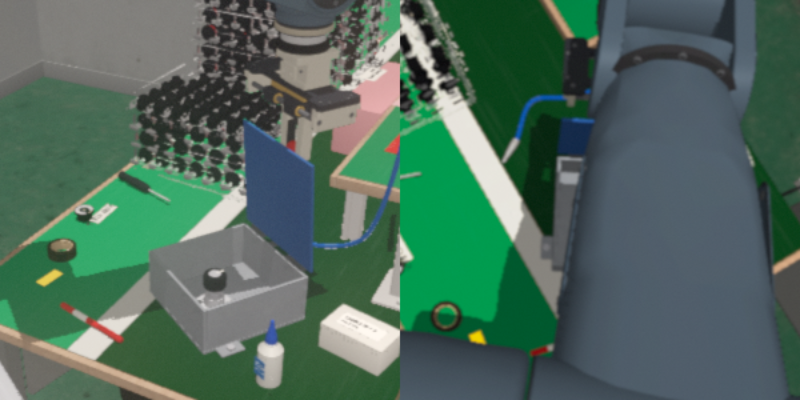

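The lid is upright and held by the knob, and the bolt is visible in the scene view at about (361,268). I'll carry the lid on to its stop.

Call:
step_arm --commands '[[0,[-12.5,0,1.9],0],[0,[-12.3,0,2.8],0],[0,[-12,0,3.7],0],[0,[-11.7,0,4.6],0],[0,[-9.5,0,4.5],0]]'

```text
t: 6.65
tool_pos: [0.6774, -0.0538, 0.2139]
eef_rot: [-179.9, 0.1, 177.1]
ft_force: [1.6, -5.3, 2.9]
finger_gap: 0.0229
grasp_force: 15.0
```

```bash
python3 - <<'E'
from h import *
st()
E
```

```text
t 6.65 pos [ 0.6774 -0.0538  0.2139] rot [-1.7992e+02  1.4000e-01  1.7712e+02] J [ -8.4  34.   73.6  -0.1  72.2 -95.5] F [ 1.6 -5.3  2.9] Tq [-0.82 -0.18  0.07] gap 0.0229 grip 15.0
```

Call:
step_arm --commands '[[60,[0,0,0],0],[60,[0,0,0],0],[60,[0,0,-10],0],[60,[0,0,-30],0],[60,[0,0,-30],0]]'

```text
t: 7.28
tool_pos: [0.6763, -0.0527, 0.285]
eef_rot: [180.0, 0.0, 177.1]
ft_force: [0.4, -0.2, -0.2]
finger_gap: 0.0602
grasp_force: 0.0
```

Call:
step_arm --commands '[[60,[20,0,-20],10.5],[60,[0,0,0],10.5],[60,[0,0,0],10.5],[60,[0,0,0],10.5],[60,[0,0,0],10.5]]'

```text
t: 7.9
tool_pos: [0.6564, -0.0517, 0.3043]
eef_rot: [180.0, 0.0, 124.3]
ft_force: [-0.5, 0.6, -0.3]
finger_gap: 0.0599
grasp_force: 0.0
```

```bash
python3 - <<'E'
from h import *
s=st();print(delta(s,[.46,-.043,.25]))
E
```

```text
t 7.9 pos [ 0.6564 -0.0517  0.3043] rot [1.7996e+02 2.0000e-02 1.2431e+02] J [ -8.6  28.2  70.5   0.   81.3 -42.9] F [-0.5  0.6 -0.3] Tq [-0.03  0.02  0.03] gap 0.0599 grip 0.0
[ 117.9 -157.4   54.1]
```

Call:
step_arm --commands '[[60,[24,-31,0],0],[60,[24,-31,0],0],[60,[24,-31,0],0],[60,[24,-31,0],0],[60,[22,-31,0],0]]'

```text
t: 8.52
tool_pos: [0.4606, -0.0426, 0.3041]
eef_rot: [179.9, 0.0, 124.7]
ft_force: [-0.3, 0.2, 0.0]
finger_gap: 0.0601
grasp_force: 0.0
```

Call:
step_arm --commands '[[60,[0,0,0],10.5],[60,[0,0,0],10.5],[60,[0,0,0],10.5],[60,[0,0,0],10.5],[60,[0,0,0],10.5]]'

```text
t: 9.15
tool_pos: [0.4619, -0.0427, 0.3042]
eef_rot: [179.9, -0.0, 71.8]
ft_force: [-0.0, -1.3, -0.4]
finger_gap: 0.0601
grasp_force: 0.0
```

Call:
step_arm --commands '[[60,[0,0,0],10.5],[60,[0,0,0],10.5],[60,[0,0,0],10.5],[60,[0,0,0],10.5],[60,[0,0,0],10.5]]'

```text
t: 9.78
tool_pos: [0.4619, -0.0427, 0.3041]
eef_rot: [180.0, -0.1, 19.3]
ft_force: [-0.3, -0.1, -0.3]
finger_gap: 0.0599
grasp_force: 0.0
```

Call:
step_arm --commands '[[60,[0,0,0],10.5],[60,[0,0,0],10.5],[60,[0,0,0],0],[60,[0,0,0],0],[60,[0,0,0],0]]'

```text
t: 10.4
tool_pos: [0.462, -0.0428, 0.3035]
eef_rot: [-180.0, -0.0, -1.2]
ft_force: [0.1, 0.7, 0.0]
finger_gap: 0.0601
grasp_force: 0.0
```

```bash
python3 - <<'E'
from h import *
s=st();a=cam('scene');w=cam('wrist')
print(w['xyz'],w['orientation'])
cv2.imwrite('pics/c2.png',np.hstack([cv2.resize(a['frame'][150:350,270:470],(400,400)),cv2.resize(w['frame'],(400,300)).repeat(1,0) if 0 else cv2.copyMakeBorder(cv2.resize(w['frame'],(400,300)),0,100,0,0,0)])[:,:,::-1])
E
```

```text
t 10.4 pos [ 0.462  -0.0428  0.3035] rot [-1.80e+02 -1.00e-02 -1.22e+00] J [-11.1   6.2 100.1   0.   73.7  80.2] F [0.1 0.7 0. ] Tq [-0.01  0.16  0.02] gap 0.0601 grip 0.0
[ 0.53925163 -0.04415782  0.46839893] [ 1.64098550e+02 -1.23933292e-03 -9.12994569e+01]
```

View pics/c2.png

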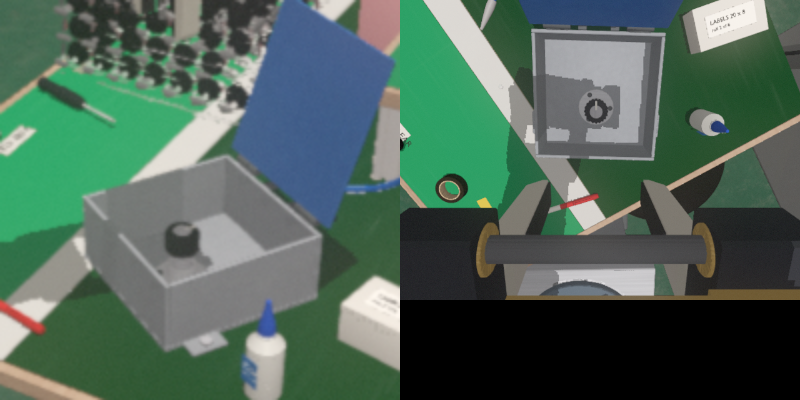

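The lid rests open on its stop. In the full-size wrist image the bolt head is at about (314,175). Next I'll locate it precisely.

```bash
python3 - <<'E'
from h import *
s=st();a=cam('scene');w=cam('wrist')
f=w['frame'][130:215,270:360].copy()
g=cv2.cvtColor(f,cv2.COLOR_RGB2GRAY)
ga=cv2.cvtColor(a['frame'],cv2.COLOR_RGB2GRAY)
m=cv2.morphologyEx((g<50).astype(np.uint8),cv2.MORPH_CLOSE,np.ones((7,7)))
c,st_,mm=blob(m);c=c+[270,130];print('wrist',c,st_,onz(w,*c,.068))
ca,sa,_=blob(win(ga<50,345,380,255,285));print('scene',ca,sa)
print(two(a,ca,w,c))
cv2.imwrite('pics/c3.png',np.hstack([cv2.resize(f,(400,378)),cv2.resize(np.dstack([mm*255]*3).astype(np.uint8),(400,378))])[:,:,::-1])
E
```

```text
t 10.5 pos [ 0.462  -0.0428  0.3034] rot [-180.     -0.     -1.28] J [-11.1   6.2 100.1   0.   73.7  80.2] F [-0.   0.4 -1.2] Tq [0.05 0.14 0.01] gap 0.0598 grip 0.0
wrist [306.04580153 183.2519084 ] [ 26  32  31  34 262] [ 0.4819245  -0.03664712  0.068     ]Traceback (most recent call last):
  File "<stdin>", line 8, in <module>
  File "h.py", line 21, in blob
    n,l,s,c=cv2.connectedComponentsWithStats(m.astype(np.uint8)); i=1+np.argmax(s[1:,4]); return c[i],s[i],(l==i)
                                                                      ~~~~~~~~~^^^^^^^^^
    return _wrapfunc(a, 'argmax', axis=axis, out=out, **kwds)
    return bound(*args, **kwds)
ValueError: attempt to get argmax of an empty sequence
```

Threshold too low, so I'll raise it and use the ring's outer contour.

```bash
python3 - <<'E'
from h import *
w=cam('wrist')
f=w['frame'][130:215,270:360].copy()
g=cv2.cvtColor(f,cv2.COLOR_RGB2GRAY)
for T in(60,70,80):
    cs,_=cv2.findContours((g<T).astype(np.uint8),cv2.RETR_EXTERNAL,cv2.CHAIN_APPROX_NONE)
    k=max(cs,key=len);c,r=cv2.minEnclosingCircle(k);c=np.array(c)+[270,130];print(T,c,r,onz(w,*c,.068))
m=(g<70)
cv2.imwrite('pics/c3.png',np.hstack([cv2.resize(f,(400,378)),cv2.resize(np.dstack([m*255]*3).astype(np.uint8),(400,378))])[:,:,::-1])
E
```

```text
60 [313.01020432 177.25510025] 19.21276092529297 [ 0.48732501 -0.04325159  0.068     ]
70 [312.67482376 177.41608429] 19.472129821777344 [ 0.48718388 -0.0429379   0.068     ]
80 [316.72580719 178.38479233] 22.21173667907715 [ 0.48620081 -0.04666562  0.068     ]
```

View pics/c3.png

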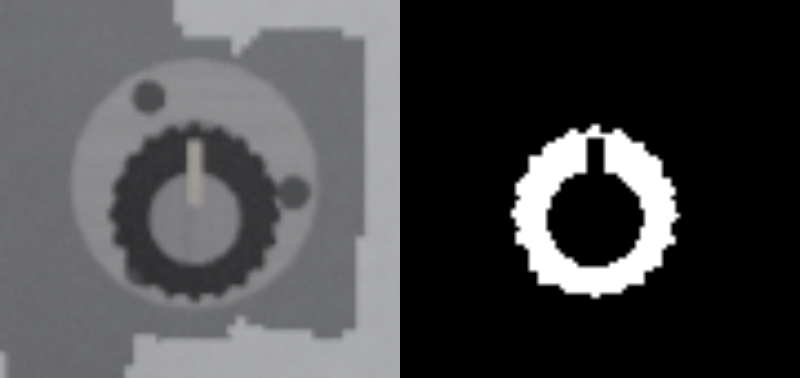

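Call:
step_arm --commands '[[60,[12.5,0.5,30],0],[60,[12,0,50],0],[60,[0,0,50],0],[60,[0,0,50],0],[60,[0,0,30],0]]'

```text
t: 11.28
tool_pos: [0.4856, -0.0438, 0.0912]
eef_rot: [-180.0, 0.1, -1.3]
ft_force: [0.8, 0.2, -0.5]
finger_gap: 0.06
grasp_force: 0.0
```

Call:
step_arm --commands '[[60,[0,0,25],0],[60,[0,0,17],0],[60,[0,0,10],0],[60,[0,0,0],0],[60,[0,0,0],0]]'

```text
t: 11.9
tool_pos: [0.4869, -0.044, 0.0419]
eef_rot: [180.0, -0.1, -1.4]
ft_force: [-0.6, 0.4, 0.1]
finger_gap: 0.06
grasp_force: 0.0
```

```bash
python3 - <<'E'
from h import *
s=st();print(delta(s,[.4865,-.0438,.041]));w=cam('wrist','w4.png')
E
```

```text
t 11.9 pos [ 0.4869 -0.044   0.0419] rot [ 1.7999e+02 -5.0000e-02 -1.3600e+00] J [-10.6  29.4 111.1  -0.   39.4  80.7] F [-0.6  0.4  0.1] Tq [-0.02  0.16 -0.  ] gap 0.06 grip 0.0
[-0.4 -0.2  0.9]
```

View pics/w4.png

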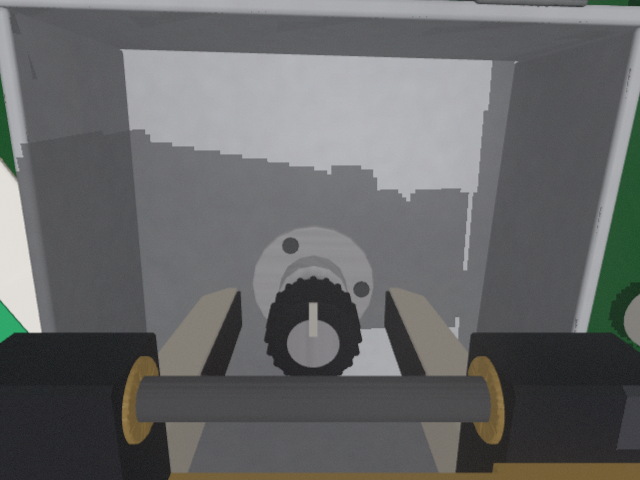

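Call:
step_arm --commands '[[0,[0,0,0],0],[0,[0,0,0],0],[0,[0,0,0],0],[0,[0,0,0],0],[0,[0,0,0],0]]' --squeeze 5

```text
t: 12.58
tool_pos: [0.4865, -0.044, 0.0414]
eef_rot: [180.0, -0.0, -1.4]
ft_force: [0.1, -0.8, 0.5]
finger_gap: 0.0338
grasp_force: 5.0
```

```bash
cat >> h.py <<'E'
def disc(n=None):
    w=cam('wrist',n);g=cv2.cvtColor(w['frame'],cv2.COLOR_RGB2GRAY)
    m=win(g<75,240,390,260,375); c,s,mm=blob(m)
    top=s[1]; # top edge of black head in image
    h=win((g>=75)&(g<185),285,345,310,374); c2,s2,m2=blob(h)
    W=win(g>185,270,360,285,374); cw,sw,_=blob(W) if W.any() else (np.zeros(2),np.zeros(5),0)
    print('headbox',s,'disc',c2.round(1),s2,'line',cw.round(1),sw)
    return w,c2
E
python3 - <<'E'
from h import *
st();w,c=disc();print(onz(w,*c,.068))
E
```

```text
t 12.575 pos [ 0.4865 -0.044   0.0414] rot [ 1.80e+02 -1.00e-02 -1.36e+00] J [-10.6  29.5 111.1  -0.   39.4  80.7] F [ 0.1 -0.8  0.5] Tq [-0.04  0.2  -0.02] gap 0.0338 grip 5.0
headbox [ 248  276  131   99 7035] disc [312.8 341.8] [ 287  310   53   58 2119] line [0. 0.] [0. 0. 0. 0. 0.]
[ 0.48732768 -0.04358092  0.068     ]
```

Call:
step_arm --commands '[[0,[0,0,0],-10],[0,[0,0,0],-10],[0,[0,0,0],-5],[38,[0,0,0],0],[38,[0,0,0],0]]'

```text
t: 13.25
tool_pos: [0.4864, -0.044, 0.0413]
eef_rot: [180.0, 0.0, 23.5]
ft_force: [-0.2, 0.1, 1.1]
finger_gap: 0.0379
grasp_force: 0.0
```

```bash
python3 - <<'E'
from h import *
st();w,c=disc();print(onz(w,*c,.068))
E
```

```text
t 13.25 pos [ 0.4864 -0.044   0.0413] rot [1.800e+02 1.000e-02 2.353e+01] J [-10.6  29.5 111.1  -0.   39.4  55.8] F [-0.2  0.1  1.1] Tq [-0.03  0.16  0.  ] gap 0.0379 grip 0.0
headbox [ 240  276  146   99 7669] disc [310.8 341.8] [ 285  310   53   58 2126] line [0. 0.] [0. 0. 0. 0. 0.]
[ 0.48698685 -0.04309788  0.068     ]
```

Call:
step_arm --commands '[[0,[0,0,0],0],[0,[0,0,0],-8],[0,[0,0,0],-8],[38,[0,0,0],0],[38,[0,0,0],0]]'

```text
t: 13.92
tool_pos: [0.4866, -0.0441, 0.0414]
eef_rot: [180.0, -0.0, 39.5]
ft_force: [0.3, 0.1, 0.9]
finger_gap: 0.0379
grasp_force: 0.0
```

```bash
python3 - <<'E'
from h import *
st();w,c=disc();print(onz(w,*c,.068))
E
```

```text
t 13.925 pos [ 0.4866 -0.0441  0.0414] rot [ 1.7998e+02 -1.0000e-02  3.9460e+01] J [-10.6  29.5 111.1  -0.   39.4  39.9] F [0.3 0.1 0.9] Tq [-0.02  0.14  0.03] gap 0.0379 grip 0.0
headbox [ 240  276  119   99 6534] disc [309.4 341.8] [ 285  310   51   58 2096] line [0. 0.] [0. 0. 0. 0. 0.]
[ 0.48669765 -0.04303278  0.068     ]
```

Call:
step_arm --commands '[[0,[0,0,0],0],[0,[0,0,0],-7],[0,[0,0,0],-7],[38,[0,0,0],0],[38,[0,0,0],0]]'

```text
t: 14.6
tool_pos: [0.4867, -0.0441, 0.0414]
eef_rot: [180.0, -0.0, 53.5]
ft_force: [0.6, -0.0, -0.0]
finger_gap: 0.0379
grasp_force: 0.0
```

```bash
python3 - <<'E'
from h import *
st();w,c=disc('w5.png')
E
```

```text
t 14.6 pos [ 0.4867 -0.0441  0.0414] rot [ 1.7997e+02 -1.0000e-02  5.3490e+01] J [-10.6  29.5 111.1  -0.   39.4  25.9] F [ 0.6 -0.  -0. ] Tq [-0.09  0.07  0.03] gap 0.0379 grip 0.0
headbox [ 241  270  115  105 6321] disc [308.5 334.3] [ 285  310   50   49 1906] line [0. 0.] [0. 0. 0. 0. 0.]
```

View pics/w5.png

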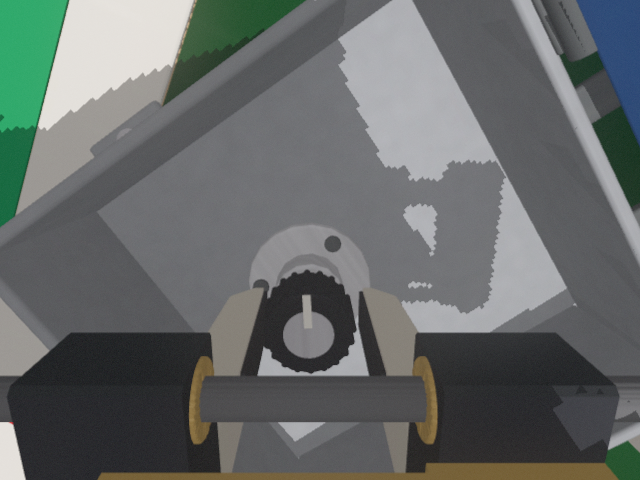

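The head moved up about 8 px in the image, which matches the 6 mm drop. With the fingers open, I'll unwind the wrist to near -158° so one forward sweep is enough.

Call:
step_arm --commands '[[50,[0,0,0],0],[50,[0,0,6],-10],[50,[0,0,0],-10],[50,[0,0,0],-10],[50,[0,0,0],-10]]'

```text
t: 15.28
tool_pos: [0.4866, -0.044, 0.0354]
eef_rot: [180.0, 0.0, 93.9]
ft_force: [-0.2, -0.0, 0.6]
finger_gap: 0.0501
grasp_force: 0.0
```

Call:
step_arm --commands '[[50,[0,0,0],-10],[50,[0,0,0],-10],[50,[0,0,0],-10],[50,[0,0,0],-10],[50,[0,0,0],-10]]'

```text
t: 15.9
tool_pos: [0.4866, -0.044, 0.0354]
eef_rot: [180.0, 0.0, 143.9]
ft_force: [0.3, 0.4, 0.6]
finger_gap: 0.0498
grasp_force: 0.0
```

Call:
step_arm --commands '[[50,[0,0,0],-10],[50,[0,0,0],-10],[50,[0,0,0],-10],[50,[0,0,0],-10],[50,[0,0,0],-10]]'

```text
t: 16.52
tool_pos: [0.4866, -0.044, 0.0354]
eef_rot: [-180.0, 0.0, -166.1]
ft_force: [-1.2, 1.2, 0.2]
finger_gap: 0.0502
grasp_force: 0.0
```

Call:
step_arm --commands '[[50,[0,0,0],-10],[50,[0,0,0],-10],[50,[0,0,0],-10],[50,[0,0,0],-10],[50,[0,0,0],-4]]'

```text
t: 17.15
tool_pos: [0.4866, -0.044, 0.0354]
eef_rot: [-180.0, 0.0, -122.2]
ft_force: [-0.5, -0.2, 0.2]
finger_gap: 0.0499
grasp_force: 0.0
```

Call:
step_arm --commands '[[0,[0,0,0],0],[0,[0,0,0],0],[0,[0,0,0],0],[0,[0,0,0],0],[0,[0,0,0],0]]' --squeeze 8

```text
t: 17.77
tool_pos: [0.4856, -0.0437, 0.0352]
eef_rot: [179.9, -0.0, -122.4]
ft_force: [-4.5, 2.7, 3.4]
finger_gap: 0.0337
grasp_force: 8.0
```

```bash
python3 - <<'E'
from h import *
st();w,c=disc('w6.png');print(onz(w,*c,.062))
E
```

```text
t 17.775 pos [ 0.4856 -0.0437  0.0352] rot [ 1.7989e+02 -3.0000e-02 -1.2241e+02] J [ -10.6   30.1  111.3    0.    38.7 -158.2] F [-4.5  2.7  3.4] Tq [0.5  0.92 0.  ] gap 0.0337 grip 8.0
headbox [ 248  271  131  104 7229] disc [314.7 339.2] [ 288  314   54   60 2188] line [0. 0.] [0. 0. 0. 0. 0.]
[ 0.48598442 -0.04363301  0.062     ]
```

View pics/w6.png

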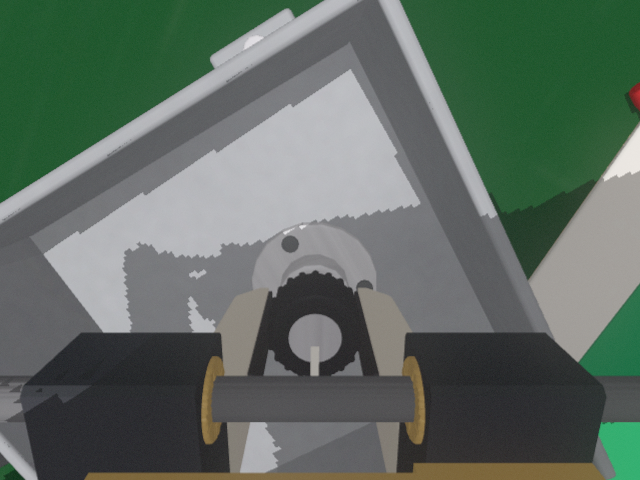

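Call:
step_arm --commands '[[0,[0,1,0],0],[0,[0,0,0.2],10.5],[0,[0,0,0.2],10.5],[0,[0,0,0.2],10.5],[0,[0,0,0.2],10.5]]'

```text
t: 18.45
tool_pos: [0.4857, -0.0437, 0.0345]
eef_rot: [-180.0, 0.0, -164.7]
ft_force: [-0.5, -2.4, -2.0]
finger_gap: 0.0339
grasp_force: 8.0
```

Call:
step_arm --commands '[[0,[0,0,0.2],10.5],[0,[0,0,0.1],10.5],[0,[0,0,0.2],10.5],[0,[0,0,0.2],10.5],[0,[0,0,0.1],10.5]]'

```text
t: 19.08
tool_pos: [0.4857, -0.044, 0.0337]
eef_rot: [-180.0, 0.1, 142.8]
ft_force: [-1.0, -3.7, 0.0]
finger_gap: 0.034
grasp_force: 8.0
```

```bash
python3 - <<'E'
from h import *
st();w,c=disc();print(onz(w,*c,.06))
E
```

```text
t 19.075 pos [ 0.4857 -0.044   0.0337] rot [-1.7996e+02  5.0000e-02  1.4280e+02] J [-1.060e+01  3.020e+01  1.114e+02 -1.000e-01  3.840e+01 -6.330e+01] F [-1.  -3.7  0. ] Tq [-0.96  0.43  0.11] gap 0.034 grip 8.0
headbox [ 248  270  131  105 7332] disc [311.1 338.9] [ 285  313   54   61 2161] line [0. 0.] [0. 0. 0. 0. 0.]
[ 0.48610139 -0.04382197  0.06      ]
```

Call:
step_arm --commands '[[0,[0,0,0.2],10.5],[0,[0,0,0.2],10.5],[0,[0,0,0.1],10.5],[0,[0,0,0.2],10.5],[0,[0,0,0.2],10.5]]'

```text
t: 19.75
tool_pos: [0.4853, -0.0441, 0.0327]
eef_rot: [-180.0, 0.1, 90.3]
ft_force: [-4.9, -7.3, -0.0]
finger_gap: 0.0338
grasp_force: 8.0
```

Call:
step_arm --commands '[[0,[0,0,0.2],10.5],[0,[0,0,0.1],10.5],[0,[0,0,0.2],10.5],[0,[0,0,0.2],10.5],[0,[0,0,0.2],10.5]]'

```text
t: 20.38
tool_pos: [0.4854, -0.0437, 0.0318]
eef_rot: [-180.0, 0.0, 37.8]
ft_force: [-2.8, -3.2, 0.2]
finger_gap: 0.0338
grasp_force: 8.0
```

Call:
step_arm --commands '[[0,[0,0,0.1],10.5],[0,[0,0,0.2],10.5],[0,[0,0,0.2],10.5],[0,[0,0,0.2],10.5],[0,[0,0,0.2],10.5]]'

```text
t: 21.0
tool_pos: [0.4861, -0.0441, 0.0312]
eef_rot: [180.0, -0.1, -14.7]
ft_force: [-0.3, -5.3, 3.8]
finger_gap: 0.0339
grasp_force: 8.0
```

Call:
step_arm --commands '[[0,[0,0,0.1],10.5],[0,[0,0,0.2],10.5],[0,[0,0,0.2],10.5],[0,[0,0,0.1],10.5],[0,[0,0,0.2],10.5]]'

```text
t: 21.62
tool_pos: [0.4855, -0.0445, 0.0303]
eef_rot: [180.0, -0.1, -67.2]
ft_force: [-4.7, -8.7, 5.2]
finger_gap: 0.034
grasp_force: 8.0
```

Call:
step_arm --commands '[[0,[0,0,0.2],10],[0,[0,0,0],0],[0,[0,0,0],0],[0,[0,0,0],0],[0,[0,0,0],0]]'

```text
t: 22.25
tool_pos: [0.4854, -0.0439, 0.0302]
eef_rot: [180.0, -0.0, -76.9]
ft_force: [-4.3, -3.4, 4.7]
finger_gap: 0.0337
grasp_force: 8.0
```

```bash
python3 - <<'E'
from h import *
st();w,c=disc();a=cam('scene')
cv2.imwrite('pics/c7.png',np.hstack([cv2.resize(a['frame'][150:390,270:510],(390,390)),cv2.resize(w['frame'][150:450,160:480],(410,390))])[:,:,::-1])
E
```

```text
t 22.25 pos [ 0.4854 -0.0439  0.0302] rot [ 1.7996e+02 -3.0000e-02 -7.6880e+01] J [-1.060e+01  3.060e+01  1.114e+02 -1.000e-01  3.800e+01  1.563e+02] F [-4.3 -3.4  4.7] Tq [-0.66  1.06 -0.03] gap 0.0337 grip 8.0
headbox [ 248  273  131  102 7269] disc [315.1 341.2] [ 288  316   54   58 2163] line [0. 0.] [0. 0. 0. 0. 0.]
```

View pics/c7.png

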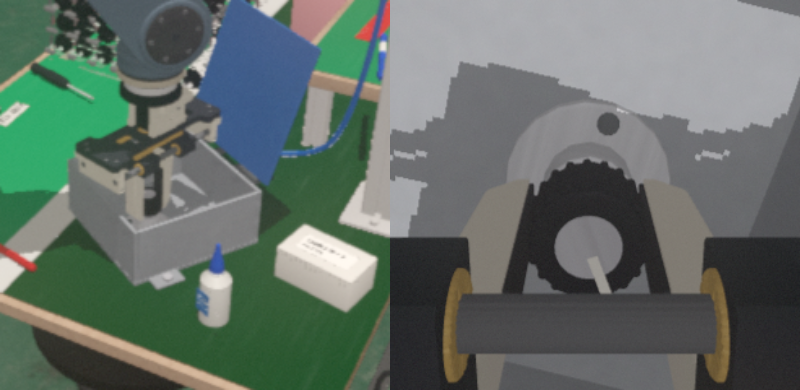

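The white line now points about 20° off the fingers, so the bolt slipped slightly during the sweep. I estimate it is at about -10.7 mm. I'll regrasp and add about 60° to reach mid-range.

Call:
step_arm --commands '[[50,[0,0,0],0],[50,[0,0,0],0],[50,[0,0,0],-10],[50,[0,0,0],-10],[50,[0,0,0],-10]]'

```text
t: 22.98
tool_pos: [0.486, -0.0434, 0.0301]
eef_rot: [-180.0, -0.0, -46.5]
ft_force: [0.4, 0.3, 0.3]
finger_gap: 0.0504
grasp_force: 0.0
```

Call:
step_arm --commands '[[50,[0,0,0],-10],[50,[0,0,0],-10],[50,[0,0,0],-10],[50,[0,0,0],-10],[50,[0,0,0],0]]'

```text
t: 23.6
tool_pos: [0.4859, -0.0434, 0.0301]
eef_rot: [-180.0, -0.0, -6.9]
ft_force: [0.5, -0.6, -0.2]
finger_gap: 0.0499
grasp_force: 0.0
```

```bash
python3 - <<'E'
from h import *
st();w=cam('wrist');a=cam('scene')
g=cv2.cvtColor(w['frame'],cv2.COLOR_RGB2GRAY)
m=((g>100)).astype(np.uint8)[295:376,270:360]
n,l,s,c=cv2.connectedComponentsWithStats(m)
for i in range(1,n):
  if s[i,4]>200: print(c[i]+[270,295],s[i]);cc=c[i]+[270,295]
cv2.imwrite('pics/w8.png',cv2.resize(w['frame'][200:440,200:440],(580,580))[:,:,::-1])
E
```

```text
t 23.6 pos [ 0.4859 -0.0434  0.0301] rot [-1.80e+02 -3.00e-02 -6.93e+00] J [-10.6  30.6 111.4   0.   37.9  86.4] F [ 0.5 -0.6 -0.2] Tq [-0.01  0.21 -0.  ] gap 0.0499 grip 0.0
[310.34449339 345.96563877] [   0   25   71   55 2270]
```

View pics/w8.png

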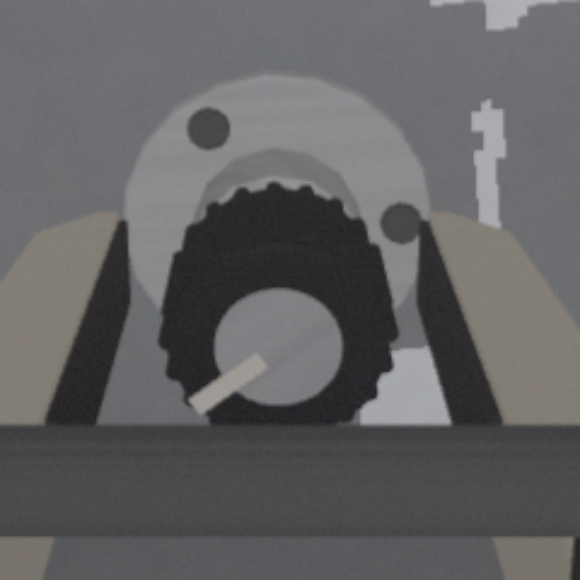

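The line now points down-left, about 243° clockwise of its start. So the bolt has turned about 290° forward from the drop, to roughly -10.8 mm. Adding about 65°.

Call:
step_arm --commands '[[0,[0,0,0],0],[0,[0,0,0],0],[0,[0,0,0],0],[0,[0,0,0],0],[0,[0,0,0.2],10]]' --squeeze 15

```text
t: 24.32
tool_pos: [0.4855, -0.0438, 0.0298]
eef_rot: [180.0, 0.0, -17.0]
ft_force: [-1.2, -7.8, 2.9]
finger_gap: 0.0334
grasp_force: 15.0
```

Call:
step_arm --commands '[[0,[0,0,0.2],10],[0,[0,0,0.2],10],[0,[0,0,0.1],10],[0,[0,0,0.2],10],[0,[0,0,0.2],10]]'

```text
t: 24.95
tool_pos: [0.4852, -0.0439, 0.0289]
eef_rot: [179.9, -0.0, -67.2]
ft_force: [-2.6, -8.5, -0.6]
finger_gap: 0.0335
grasp_force: 15.0
```

Call:
step_arm --commands '[[0,[0,0,0.1],5],[0,[0,0,0],0],[0,[0,0,0],0],[0,[0,0,0],0],[0,[0,0,0],0]]'

```text
t: 25.58
tool_pos: [0.4852, -0.044, 0.0288]
eef_rot: [179.9, -0.0, -71.9]
ft_force: [-3.2, -8.3, 3.0]
finger_gap: 0.0337
grasp_force: 15.0
```

```bash
python3 - <<'E'
from h import *
st();w=cam('wrist');a=cam('scene');r=w['frame'][200:440,200:440]
cv2.imwrite('pics/w9.png',np.hstack([cv2.resize(r,(400,400)),cv2.resize(a['frame'][150:390,270:510],(400,400))])[:,:,::-1])
E
```

```text
t 25.575 pos [ 0.4852 -0.044   0.0288] rot [ 1.7994e+02 -2.0000e-02 -7.1870e+01] J [-1.060e+01  3.080e+01  1.115e+02 -1.000e-01  3.780e+01  1.513e+02] F [-3.2 -8.3  3. ] Tq [-1.49  0.82 -0.1 ] gap 0.0337 grip 15.0
```

I've used all ten views, so I'll check the line angle numerically, comparing it with the picture before the turn.

```bash
python3 - <<'E'
from h import *
def meas(f,sc):
    f=f.astype(int); m=(f[...,0]-f[...,2]>12)&(f[...,0]>110)
    h,w=m.shape; y,x=np.mgrid[:h,:w]; X=x/sc+200;Y=y/sc+200
    m&=(X>275)&(X<352)&(Y>295)&(Y<375)
    c,s,mm=blob(m);p=np.argwhere(mm)[:,::-1].astype(np.float32)
    v=cv2.fitLine(p,cv2.DIST_L2,0,.01,.01).ravel();print((c/sc+200).round(1),s,np.degrees(np.arctan2(v[1],v[0])).round(1))
meas(cv2.imread('pics/w8.png')[:,:,::-1],580/240);meas(cv2.imread('pics/w9.png')[:,:400,::-1],400/240)
print(manip.sense()['joint_vel'].round(2))
E
```

```text
Traceback (most recent call last):
  File "h.py", line 21, in blob
    n,l,s,c=cv2.connectedComponentsWithStats(m.astype(np.uint8)); i=1+np.argmax(s[1:,4]); return c[i],s[i],(l==i)
                                                                      ~~~~~~~~~^^^^^^^^^
ValueError: attempt to get argmax of an empty sequence
```

```bash
python3 - <<'E'
from h import *
def meas(f,sc):
    f=f.astype(int); d=f[...,0]-f[...,2]
    h,w=d.shape; y,x=np.mgrid[:h,:w]; X=x/sc+200;Y=y/sc+200
    R_=(np.hypot(X-315,(Y-343))<36)&(Y<373)
    print('max',d[R_].max())
    for T in(5,8):
        m=(d>T)&R_&(f[...,0]>110)
        if not m.any(): continue
        c,s,mm=blob(m);p=np.argwhere(mm)[:,::-1].astype(np.float32)
        v=cv2.fitLine(p,cv2.DIST_L2,0,.01,.01).ravel();print(T,(c/sc+200).round(1),s[4],np.degrees(np.arctan2(v[1],v[0])).round(1))
meas(cv2.imread('pics/w8.png')[:,:,::-1],580/240);meas(cv2.imread('pics/w9.png')[:,:400,::-1],400/240)
E
```

```text
max 10
5 [296.8 356.9] 1193 -34.1
8 [289.6 363.1] 80 -76.0
max 10
5 [295.9 354.7] 592 -34.4
8 [297.1 354.4] 82 -32.6
```

The line kept its angle in the fingers (-34°), so the full 65° went into the bolt. That puts it at about one turn, roughly -12 mm.

```bash
python3 -c "
from h import *
st();print(manip.hand_in())"
```

```text
t 25.675 pos [ 0.4853 -0.044   0.0288] rot [ 1.7994e+02 -2.0000e-02 -7.1870e+01] J [-1.060e+01  3.080e+01  1.115e+02 -1.000e-01  3.780e+01  1.513e+02] F [-3.6 -8.5  2.7] Tq [-1.54  0.72 -0.07] gap 0.0337 grip 15.0
the job is handed in; nothing more can be done
None
```

I handed the job in at 25.7 s, with no verdict returned: the lid looks open on its stop in the pictures, and the bolt dropped into its thread start, went about one turn forward (roughly -12 mm, estimated from its white line), and is held by the head at 15 N.

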